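# Clear up after lunch: wash, recycle, keep

### The arm

A 6-joint arm with a two-finger parallel gripper is mounted at the origin on the work surface. World frame = base frame: x ahead of the robot, y to its left, z up, the work surface at z = 0. Lengths are in m, angles in rad, forces in N, time in s.
With the tool pointing down it reaches from about 0.35 to 0.975 m from the base axis. Payload 17.4 kg.
Tool frame: the origin (TCP) lies midway between the tips of the shut fingers; the grasp point (between the pads) lies 19 mm behind it; z points along the fingers, y is the direction in which the jaws open and shut (so a half turn about z gives the same grasp; the last joint's range is limited). The gripper opens to 85 mm and grips with 20 to 120 N. Pads are 22 mm wide; open, the fingers measure 114 mm over their backs; the gripper's body (76 mm by 85 mm) begins 54 mm behind the grasp point. The pads swing forward as they close: fully open they stand 13 mm farther back than shut.
Start: joints at [1.199, 0.116, 1.442, -0, 1.584, -0.038], TCP at [0.221, 0.638, 0.231] pointing down, gripper open.
Joint ranges: [-2.83, 2.83], [-0.83, 2.19], [0.07, 2.5], [-1.14, 4.28], [0.01, 3], [-2.97, 2.97]. Speed limits (rad/s): [1.89, 1.89, 2.22, 3.14, 3.14, 3.14].

### API

Orientations are given as a rotation vector (axis times angle).
In Python, from rig import ctrl gives the robot as it stands. The module is installed in compiled form; this text tells all that it offers.
- The arm moves only by the tool apply_moves, never from a script. Its argument "series" is text: rows parted by semicolons, each of 7 numbers parted by spaces: the closure, from 0 (fully open) to 1 (shut), then the shift along the tool's x, y, z in mm, then the turn, a rotation vector about the tool's x, y, z in degrees. A call has 1 to 10 rows; each row is the pose to reach, as a shift and turn from the pose commanded when the call began, along the tool's axes at that moment; what a row does not reach only later rows make up. A row lasts 1/8 s, in which the tool goes at most 62.5 mm and 10.7 degrees, less where a joint would pass 70% of its speed; a pose out of reach is approached as far as the arm can. A call with a gripper value outside its range is refused whole. The fingers move at their own pace and stop on an object; "newtons" is the grip in N (left out, the last holds). Time passes only in rows, so rows that repeat a pose let the fingers close. It gives the time, the measured TCP pose, the force and the opening at its end, in the units of the state.
- ctrl.observe(): the state, without advancing time (a new reading comes with each control period).
- ctrl.get_image(name): name is "scene" or "top" or "wrist"; returns the picture (384x512x3 uint8, red, green, blue); there is no depth.
- ctrl.calibration(name): a dict with "K" (3x3 intrinsics, pixels), "cam_to_world" (4x4, takes a point from camera to world coordinates). Camera axes: x right, y up, looking along -z (the intrinsics and any distortion apply to the point x, -y, -z); pixel columns grow to the right and rows downward; lengths in m; the calibration is good to about 2 mm. A picture is of the moment at which its call begins: read the wrist's pose just before it. calibration takes no time and is no camera call; for the wrist camera it gives the pose at the moment of the call.
- ctrl.sign_off(): hands the job in, once; it reports no verdict.
The state is a dict: "t": time; "qpos": joint angles; "joint_vel": joint speeds; "tau": joint torques, N m; "tcp_pos": TCP position; "eef_rot": TCP orientation; "force": force on the tool from outside, world axes, zero at the start; "moment": the same for the moment, N m; "finger_gap": opening from 0.0 (shut) to 1.0 (fully open).
Only numpy, scipy, OpenCV 4.12 (cv2) and the standard library are available. Lean on these libraries where they do the work, as an engineer would, in place of code of your own. Each camera call takes 0.05 s, during which the arm holds its last target.

### The job

Clear the counter after lunch: stand both white teacups upright side by side on the bottom of the blue washing-up bowl, stand both empty tins side by side on the bottom of the green recycling crate, and put the mandarin in the empty compartment of the steel lunch box. Set the cups down gently, without dropping them or tipping them over, and leave the skimmer and the wooden lid where they lie.

Things in the scene. Friction and masses are not known exactly. Their poses are not given: they have to be found in the camera images.
- cup_a_mid (a point): White glazed ceramic teacup without a handle, one of two alike, hollow and open at the top, standing on its foot: 48 mm high, 58 mm across from 30 mm up to the rim, rounding in below to a foot 34 mm across; wall 4 mm, about 0.11 kg. The point is on its axis half-way up (24 mm above its foot); z runs up the axis. Belongs in the blue bowl.
- cup_b_mid (a point): White glazed ceramic teacup without a handle, one of two alike, hollow and open at the top, standing on its foot: 48 mm high, 58 mm across from 30 mm up to the rim, rounding in below to a foot 34 mm across; wall 4 mm, about 0.11 kg. The point is on its axis half-way up (24 mm above its foot); z runs up the axis. Belongs in the blue bowl.
- tin_a_mid (a point): Empty food tin with a plain red label, opened, hollow, standing with its open end up: straight round side 54 mm across, 60 mm high, wall 3 mm, about 0.05 kg. The point is on its axis half-way up (30 mm above its foot); z runs up the axis. Belongs in the green crate.
- tin_b_mid (a point): Empty food tin with a plain yellow label, opened, hollow, standing with its open end up: straight round side 54 mm across, 60 mm high, wall 3 mm, about 0.05 kg. The point is on its axis half-way up (30 mm above its foot); z runs up the axis. Belongs in the green crate.
- mandarin_mid (a point): Orange-coloured mandarin with a small leaf on top: slightly flattened ball with a small flat foot, 58 mm across at 23 mm up, 48 mm high, about 0.09 kg. The point is on its axis half-way up (24 mm). Belongs in the empty compartment of the lunch box.
- bowl: Blue round plastic washing-up bowl, loose on the counter, 0.35 kg, 70 mm high, 210 mm across the rim; flat inner floor about 165 mm across lies 5 mm above the counter, walls 4 mm thick flare outwards. Origin: centre of its underside; z up.
- crate: Green open plastic recycling crate, loose on the counter, 0.5 kg, 220 mm along its x, 160 mm along its y, 65 mm high, walls and floor 4 mm thick (the turned-out rim adds 6 mm outside), one undivided inside of 212 by 152 mm. Origin: centre of its underside; z up.
- free_bay (a point): Floor centre of the empty compartment of the open steel lunch box (loose, 0.75 kg, 200 mm along x, 140 along y, 48 high, walls 3 mm). A partition 36 mm high makes two equal compartments 95 mm in x by 134 in y; the other holds two pale brown buns 37 mm high. The point is 3 mm above the counter; +x points over the partition to the buns (box centre at x = 49.5 mm); z up.
- skimmer: Bystander: wire-mesh skimmer lying on the counter beyond the work, mesh disc 149 mm across with a round bamboo handle, 412 mm long in all, at most 19 mm high. Origin: under the disc's centre; the handle points along its -x.
- wooden_lid: Bystander: round wooden pan lid lying flat beyond the work, 170 mm across, 18 mm thick, with a dark wooden bar on top up to 40 mm high. Origin: centre of its underside.

How it is judged:
At the end, for the whole second after the job is handed in: Cups on the bowl's floor, upright (0.15 rad), not nested (mid 20-38 mm over its underside); tins on the crate's floor, upright (0.15 rad); mandarin on the free compartment's floor (within 26 mm in x, 46 mm in y); bowl, crate, box level (0.1 rad); all released, under 0.02 m/s (horizontal distance between each of cup_a_mid, cup_b_mid and bowl below 0.075 m and z of cup_a_mid in the frame of bowl between 0.02 and 0.038 m and angle between each of cup_a_mid, cup_b_mid, tin_a_mid, tin_b_mid's own z axis and vertical below 0.15 rad and linear speed of each of cup_a, cup_b, tin_a, tin_b, mandarin below 0.02 m/s and z of cup_b_mid in the frame of bowl between 0.02 and 0.038 m and x of tin_a_mid in the frame of crate between -0.09 and 0.09 m and y of tin_a_mid in the frame of crate between -0.06 and 0.06 m and z of each of tin_a_mid, tin_b_mid in the frame of crate below 0.044 m and x of tin_b_mid in the frame of crate between -0.09 and 0.09 m and y of tin_b_mid in the frame of crate between -0.06 and 0.06 m and x of mandarin_mid in the frame of free_bay between -0.026 and 0.026 m and y of mandarin_mid in the frame of free_bay between -0.046 and 0.046 m and z of mandarin_mid in the frame of free_bay below 0.036 m and angle between each of bowl, crate, free_bay's own z axis and vertical below 0.1 rad); the robot touches nothing.
It fails at once if A teacup is dropped or flung: it moves faster than 0.7 m/s while no finger touches it, as after a fall of about 25 mm ((linear speed of cup_a above 0.7 m/s and contact force between the fingers and cup_a below 0.01 N) or (linear speed of cup_b above 0.7 m/s and contact force between the fingers and cup_b below 0.01 N)).
It fails at once if A teacup is tipped over, by more than 69 degrees (angle between any of cup_a_mid, cup_b_mid's own z axis and vertical above 1.2 rad).
It fails at once if The skimmer or the wooden lid is shifted by more than 30 mm (distance of any of skimmer, wooden_lid from where it was at the start of the episode above 0.03 m).
It also fails if it takes over 136 s, if anything falls off the work surface, if the arm or the gripper's body presses on something with over 40 N, if the wrist force passes 120 N, or if a joint passes its speed limit or range.

## Working session

There is one attempt and no reset: what is moved stays moved. The work goes in short steps, Python scripts to look and compute and a tool call to move; the robot and the scene stay as the last step left them, time stands still between calls to the robot, and variables do not carry over. Pictures are saved under pics/ and viewed, and the job is handed in when it is done.

Besides the shell and the picture viewer there is one more tool, called after "Call:" by a JSON object that holds its "name" and its "arguments", one argument or row to a line. apply_moves: Moves the arm, as the interface text tells. Its arguments: {"type":"object","properties":{"series":{"type":"string"},"newtons":{"type":"number"}},"required":["series"]}

```bash
mkdir -p pics; ls
python3 - <<'E'
from rig import ctrl
import cv2
s=ctrl.observe(); print(s)
for n in ("scene","top","wrist"):
    c=ctrl.calibration(n); print(n,c)
    cv2.imwrite(f"pics/{n}0.png",ctrl.get_image(n)[:,:,::-1])
E
```

```text
pics
{'t': 0.0, 'qpos': array([ 1.19921626e+00,  1.16479066e-01,  1.44229635e+00,  3.02291979e-05,
        1.58400424e+00, -3.78015662e-02]), 'joint_vel': array([ 0.00158206, -0.0006811 , -0.00107937,  0.00025474, -0.0017079 ,
       -0.00052928]), 'tau': array([-2.35982312e-03, -7.32007742e+01, -6.32471251e+01, -1.61260314e-04,
        6.41442733e-03,  8.42628401e-05]), 'tcp_pos': array([0.22106757, 0.63755744, 0.23054754]), 'eef_rot': array([-5.21821963e-01, -3.09767672e+00,  1.81582068e-03]), 'force': array([ 0.94921012, -0.25937063, -0.05576438]), 'moment': array([-0.05535374,  0.00640874,  0.03835931]), 'finger_gap': 0.9961958395135388}
scene {'K': array([[457.19920068,   0.        , 246.52802584],
       [  0.        , 457.19920068, 183.05822721],
       [  0.        ,   0.        ,   1.        ]]), 'cam_to_world': array([[-0.63088614, -0.54588898,  0.55135098,  1.3949916 ],
       [ 0.77561651, -0.42537262,  0.46634447,  0.70622049],
       [-0.0200427 ,  0.72184718,  0.6917622 ,  1.07005749],
       [ 0.        ,  0.        ,  0.        ,  1.        ]])}
top {'K': array([[471.91613473,   0.        , 252.24361662],
       [  0.        , 471.91613473, 187.19027523],
       [  0.        ,   0.        ,   1.        ]]), 'cam_to_world': array([[ 0.00560288,  0.98679923, -0.16185142,  0.40241119],
       [-0.99978058,  0.00879481,  0.01901165,  0.01531181],
       [ 0.02018413,  0.16170939,  0.98663199,  1.3192748 ],
       [ 0.        ,  0.        ,  0.        ,  1.        ]])}
wrist {'K': array([[294.7116313 ,   0.        , 257.74523833],
       [  0.        , 294.7116313 , 187.41984182],
       [  0.        ,   0.        ,   1.        ]]), 'cam_to_world': array([[ 0.32659951, -0.90116592, -0.28501358,  0.14797668],
       [ 0.94516086,  0.31078174,  0.10042737,  0.66228755],
       [-0.00192471, -0.30218321,  0.95324792,  0.37321398],
       [ 0.        ,  0.        ,  0.        ,  1.        ]])}
```

View pics/top0.png

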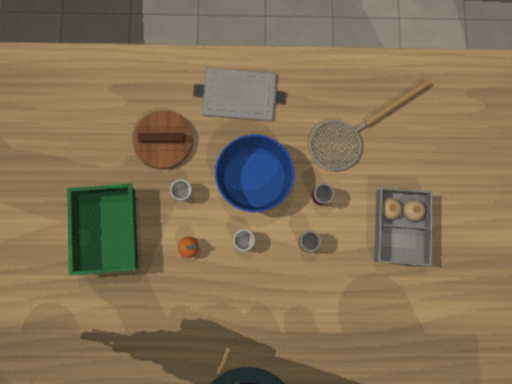

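View pics/scene0.png

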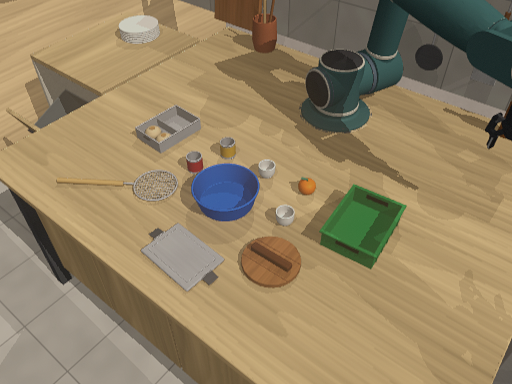

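View pics/wrist0.png

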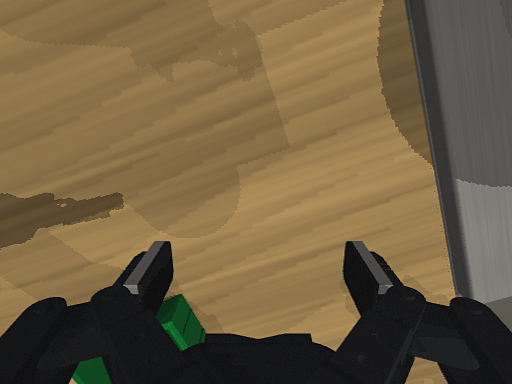

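The top picture shows the lid (163,139), crate (102,230), cups (181,190) and (244,240), mandarin (188,247), bowl (255,174), red tin (323,194), yellow tin (310,242), lunch box (405,228) with the free bay at its lower half, and the skimmer disc (335,145). The scene picture agrees. I'll zoom in next to measure them.

Run:
```python
import cv2
im=cv2.imread("pics/top0.png")
cv2.imwrite("pics/topL.png",cv2.resize(im[120:290,60:260],None,fx=4,fy=4-.5,interpolation=cv2.INTER_CUBIC)[:595])
cv2.imwrite("pics/topR.png",cv2.resize(im[120:290,250:450],None,fx=4,fy=3.5,interpolation=cv2.INTER_CUBIC)[:595])
```

```text
(no output)
```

View pics/topL.png

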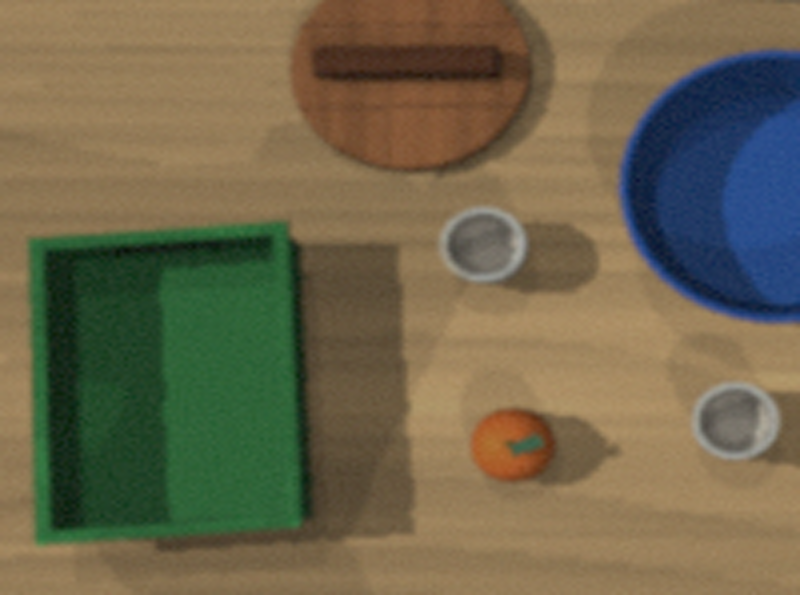

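View pics/topR.png

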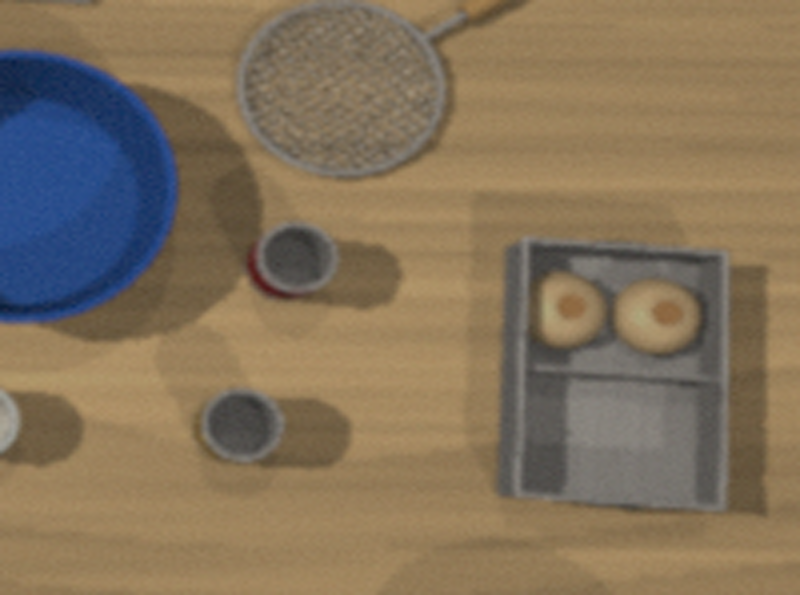

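```bash
cat > h.py <<'E'
import numpy as np
from rig import ctrl
def ray(name,uv,z,cal=None):
    c=cal or ctrl.calibration(name);K=c["K"];T=c["cam_to_world"]
    d=np.array([(uv[0]-K[0,2])/K[0,0],-(uv[1]-K[1,2])/K[1,1],-1.])
    d=T[:3,:3]@d;o=T[:3,3]
    return o+d*(z-o[2])/d[2]
def proj(name,p,cal=None):
    c=cal or ctrl.calibration(name);K=c["K"];T=c["cam_to_world"]
    q=T[:3,:3].T@(np.asarray(p)-T[:3,3]); return np.array([K[0,0]*q[0]/-q[2]+K[0,2],-K[1,1]*q[1]/-q[2]+K[1,2]])
E
python3 - <<'E'
from h import *
np.set_printoptions(precision=4,suppress=True)
L=lambda u,v:((u+.5)/4-.5+60,(v+.5)/3.5-.5+120)
R=lambda u,v:((u+.5)/4-.5+250,(v+.5)/3.5-.5+120)
def ell(n,f,u0,u1,v0,v1,z):
    um,vm=(u0+u1)/2,(v0+v1)/2
    c=ray("top",f(um,vm),z); w=np.linalg.norm(ray("top",f(u0,vm),z)-ray("top",f(u1,vm),z)); h=np.linalg.norm(ray("top",f(um,v0),z)-ray("top",f(um,v1),z))
    print(n,c,"w,h",w,h, "r",np.hypot(*c[:2]))
    print("   scene px",proj("scene",c))
ell("cupA",L,440,527,207,283,.048)
ell("cupB",L,693,779,383,459,.048)
ell("mand",L,471,554,408,482,.024)
ell("red",R,257,338,222,296,.06)
ell("yel",R,202,283,389,463,.06)
ell("bowl",L,621,937,51,321,.07)
ell("lid",L,291,531,-20,170,.018)
P=[ray("top",L(*p),.065) for p in [(32,240),(288,224),(303,525),(38,542)]]
print("crate",np.array(P),np.mean(P,0),[np.linalg.norm(P[i]-P[i-1]) for i in range(4)], proj("scene",np.mean(P,0)))
P=[ray("top",R(*p),.048) for p in [(526,240),(728,252),(725,508),(517,494)]]
print("box",np.array(P),np.mean(P,0),[np.linalg.norm(P[i]-P[i-1]) for i in range(4)])
print("part",[ray("top",R(*p),.036) for p in [(535,370),(722,381)]])
E
```

```text
cupA [0.6025 0.1859 0.048 ] w,h 0.05898000455907958 0.05980491107445751 r 0.6304948276451068
   scene px [285.0829 210.6935]
cupB [0.4675 0.0131 0.048 ] w,h 0.05761629160487276 0.05791658966245205 r 0.4676984636654655
   scene px [266.7052 164.2681]
mand [0.4492 0.1648 0.024 ] w,h 0.05625686379385043 0.05706678794963323 r 0.478452371509629
   scene px [306.8814 185.6434]
red [ 0.593  -0.2033  0.06  ] w,h 0.05499762302101251 0.05788907136793452 r 0.6269083872880754
   scene px [194.1601 155.1374]
yel [ 0.4643 -0.1642  0.06  ] w,h 0.054033915601021665 0.05597646449303005 r 0.492462045971216
   scene px [227.4017 140.8956]
bowl [ 0.6468 -0.0143  0.07  ] w,h 0.2131164698161532 0.21191746691035887 r 0.6469213660970091
   scene px [225.3404 185.2656]
lid [0.7458 0.2453 0.018 ] w,h 0.16911268962968262 0.1582240471325143 r 0.7851178163966939
   scene px [272.2285 256.5158]
crate [[0.601  0.4844 0.065 ]
 [0.6149 0.3149 0.065 ]
 [0.3877 0.2945 0.065 ]
 [0.3744 0.4651 0.065 ]] [0.4945 0.3897 0.065 ] [np.float64(0.22744331983736849), np.float64(0.17010728380042972), np.float64(0.22812079294618415), np.float64(0.17103645537741008)] [363.5357 216.9568]
box [[ 0.6113 -0.363   0.048 ]
 [ 0.603  -0.5022  0.048 ]
 [ 0.4046 -0.489   0.048 ]
 [ 0.4144 -0.3493  0.048 ]] [ 0.5083 -0.4259  0.048 ] [np.float64(0.19737294376369255), np.float64(0.13942763546056944), np.float64(0.19881102008022697), np.float64(0.14001846158684508)]
part [array([ 0.5103, -0.3688,  0.036 ]), array([ 0.5027, -0.4972,  0.036 ])]
```

Run:
```python
import cv2
im=cv2.imread("pics/scene0.png")
cv2.imwrite("pics/sc0b.png",cv2.resize(im[100:250,130:330],None,fx=4,fy=4,interpolation=cv2.INTER_CUBIC)[:598])
```

```text
(no output)
```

View pics/sc0b.png

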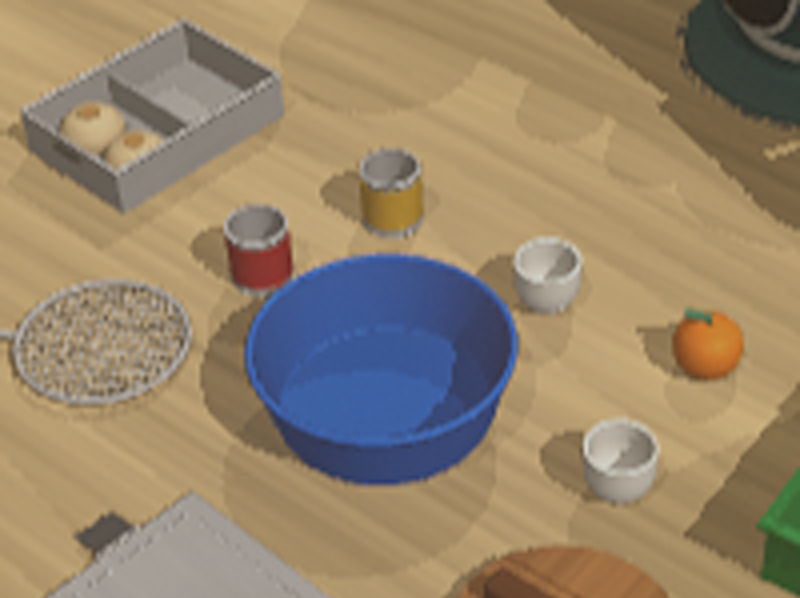

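The scene camera's rim centres agree with the top view to within 1–2 px, and the measured sizes match those given. I'll add a helper that turns a world target into tool-frame shifts.

```bash
cat >> h.py <<'E'
from scipy.spatial.transform import Rotation as Ro
def go(x,y,z,yaw=0):
    s=ctrl.observe(); R=Ro.from_rotvec(s["eef_rot"]); c,sn=np.cos(yaw),np.sin(yaw)
    # target: tool y along world y rotated by yaw, z down
    T=Ro.from_matrix(np.array([[-c,-sn,0],[-sn,c,0],[0,0,-1.]]))
    d=R.inv().apply(np.array([x,y,z])-s["tcp_pos"])*1000
    r=(R.inv()*T).as_rotvec(degrees=True)
    print("shift",np.round(d,1),"turn",np.round(r,2),"t",s["t"],"pos",np.round(s["tcp_pos"],4),"gap",round(s["finger_gap"],3))
E
python3 - <<'E'
from h import *
go(.602,.186,.2)
E
```

```text
shift [-507.8 -301.9   31. ] turn [-5.000e-02 -1.000e-02 -1.912e+01] t 0.15 pos [0.2211 0.6376 0.2307] gap 1.005
```

Call:
{"name": "apply_moves", "arguments": {
  "series": "0 -58 -35 3 0 0 -8; 0 -508 -302 31 0 0 -19.1; 0 -508 -302 31 0 0 -19.1; 0 -508 -302 31 0 0 -19.1; 0 -508 -302 31 0 0 -19.1; 0 -508 -302 31 0 0 -19.1; 0 -508 -302 31 0 0 -19.1; 0 -508 -302 31 0 0 -19.1; 0 -508 -302 31 0 0 -19.1; 0 -508 -302 31 0 0 -19.1",
  "newtons": 30
}}

```text
t: 1.4
tcp_pos: [0.6035, 0.1834, 0.1996]
eef_rot: [-0.004, -3.141, 0.001]
force: [0.8, 0.7, -0.3]
finger_gap: 0.998
```

Call:
{"name": "apply_moves", "arguments": {
  "series": "0 0 0 0 0 0 0; 0 0 0 0 0 0 0; 0 0 0 0 0 0 0"
}}

```text
t: 1.78
tcp_pos: [0.6016, 0.1869, 0.2005]
eef_rot: [-0.001, 3.141, 0.0]
force: [-0.0, -0.4, 0.3]
finger_gap: 0.998
```

Run:
```python
from h import *
import cv2
go(.602,.186,.2)
cv2.imwrite("pics/w1.png",ctrl.get_image("wrist")[:,:,::-1])
```

```text
shift [-0.4 -0.9  0.5] turn [0.01 0.01 0.04] t 1.775 pos [0.6016 0.1869 0.2005] gap 0.998
```

View pics/w1.png

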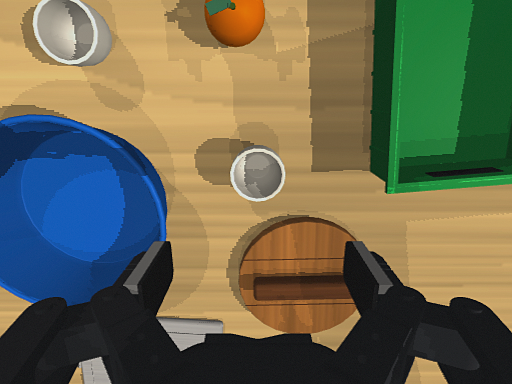

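Run:
```python
from h import *
for p in [(.6025,.1859,.048),(.4675,.0131,.048),(.449,.165,.024),(.6016,.187,.2)]: print(proj("wrist",p))
print(ray("wrist",(258,174.5),.048), ray("wrist",(67,30),.048),ray("wrist",(235,14),.024))
print(ctrl.calibration("wrist")["cam_to_world"])
```

```text
[257.70054158 173.3763909 ]
[65.20374385 27.25382027]
[236.1332641   11.33925496]
[259.47320227 243.75839474]
[0.60370224 0.18621243 0.048     ] [0.46970638 0.01428293 0.048     ] [0.4512484  0.16386956 0.024     ]
[[-1.88235062e-03 -9.53253550e-01 -3.02165727e-01  5.24209630e-01]
 [ 9.99997924e-01 -2.03026813e-03  1.75445413e-04  1.86029249e-01]
 [-7.80721410e-04 -3.02164769e-01  9.53255392e-01  3.43074295e-01]
 [ 0.00000000e+00  0.00000000e+00  0.00000000e+00  1.00000000e+00]]
```

In the wrist picture cup A's rim is at (258,174), which gives (0.604, 0.186), within 1–2 mm of the top-camera value. Next I'll descend and grasp.

Call:
{"name": "apply_moves", "arguments": {
  "series": "0 -1 -1 60 0 0 0; 0 -1 -1 110 0 0 0; 0 -1 -1 150 0 0 0; 0 -1 -1 172 0 0 0; 0 -1 -1 186 0 0 0; 0 -1 -1 186 0 0 0; 0.6 -1 -1 186 0 0 0; 0.6 -1 -1 186 0 0 0; 0.6 -1 -1 186 0 0 0; 0.6 -1 -1 186 0 0 0",
  "newtons": 30
}}

```text
t: 3.08
tcp_pos: [0.604, 0.1852, 0.0161]
eef_rot: [0.001, 3.139, 0.001]
force: [-0.8, -0.2, 6.3]
finger_gap: 0.672
```

Run:
```python
from h import *
import cv2
go(.602,.186,.2); print(ctrl.observe()["force"])
cv2.imwrite("pics/w2.png",ctrl.get_image("wrist")[:,:,::-1])
```

```text
shift [   1.6    0.9 -183.9] turn [ 0.04  0.14 -0.02] t 3.075 pos [0.604  0.1852 0.0161] gap 0.672
[-0.79592394 -0.17382175  6.34061469]
```

View pics/w2.png

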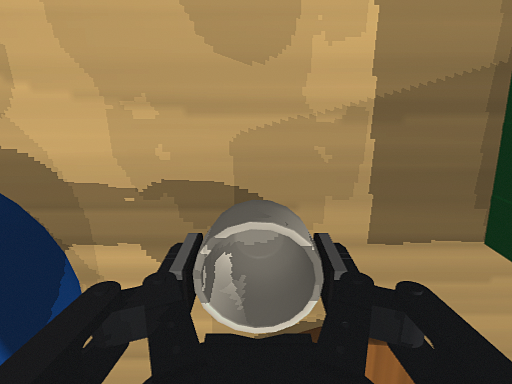

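The opening is 57 mm and the picture shows the cup held between the pads, upright. Next I'll lift it and carry it over the bowl.

Call:
{"name": "apply_moves", "arguments": {
  "series": "0.6 0 0 -10 0 0 0; 0.6 0 0 -35 0 0 0; 0.6 0 0 -75 0 0 0; 0.6 0 0 -110 0 0 0; 0.6 -10 -25 -130 0 0 0; 0.6 -30 -70 -130 0 0 0; 0.6 -50 -120 -130 0 0 0; 0.6 -70 -168 -130 0 0 0; 0.6 -79 -193 -130 0 0 0; 0.6 -82 -200 -130 0 0 0",
  "newtons": 40
}}

```text
t: 4.38
tcp_pos: [0.6853, -0.0162, 0.1447]
eef_rot: [0.003, 3.141, 0.0]
force: [-0.0, -0.3, -0.7]
finger_gap: 0.665
```

Call:
{"name": "apply_moves", "arguments": {
  "series": "0.6 0 0 0 0 0 0; 0.6 0 0 0 0 0 0"
}}

```text
t: 4.62
tcp_pos: [0.6848, -0.0138, 0.1445]
eef_rot: [-0.001, 3.142, 0.0]
force: [-0.9, -0.3, -1.2]
finger_gap: 0.665
```

Run:
```python
from h import *
import cv2
go(.685,-.014,.022); print(ctrl.observe()["force"])
cv2.imwrite("pics/w3.png",ctrl.get_image("wrist")[:,:,::-1])
cv2.imwrite("pics/s3.png",cv2.resize(ctrl.get_image("scene")[100:250,130:330,::-1],None,fx=4,fy=3.9))
```

```text
shift [-1.000e-01 -2.000e-01  1.225e+02] turn [0.01 0.01 0.04] t 4.625 pos [ 0.6848 -0.0138  0.1445] gap 0.665
[-0.89346324 -0.29213591 -1.20959987]
```

View pics/w3.png

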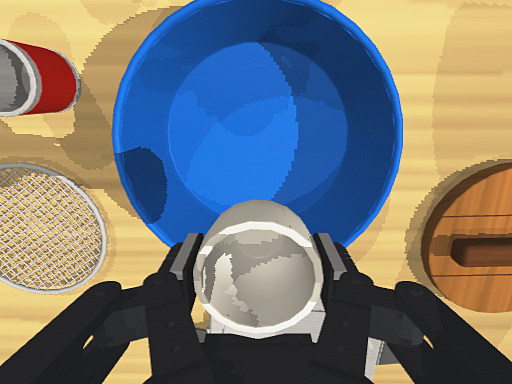

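View pics/s3.png

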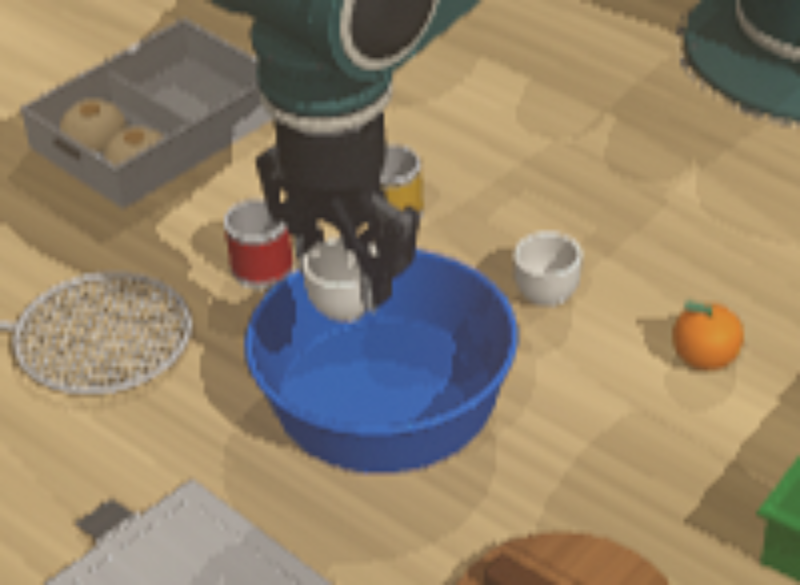

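The cup is held level above the bowl, and the bowl rim (columns 113–403) is centred on the tool column 258. Next I'll lower it gently.

Call:
{"name": "apply_moves", "arguments": {
  "series": "0.6 0 0 25 0 0 0; 0.6 0 0 60 0 0 0; 0.6 0 0 90 0 0 0; 0.6 0 0 108 0 0 0; 0.6 0 0 116 0 0 0; 0.6 0 0 120 0 0 0; 0.6 0 0 122 0 0 0; 0.6 0 0 123 0 0 0; 0.6 0 0 123 0 0 0"
}}

```text
t: 5.85
tcp_pos: [0.6853, -0.0151, 0.0217]
eef_rot: [0.001, 3.141, -0.0]
force: [0.4, 0.2, 0.0]
finger_gap: 0.664
```

Call:
{"name": "apply_moves", "arguments": {
  "series": "0.6 0 0 1 0 0 0; 0.6 0 0 2 0 0 0; 0.6 0 0 2 0 0 0"
}}

```text
t: 6.22
tcp_pos: [0.6858, -0.0151, 0.0212]
eef_rot: [0.001, 3.14, -0.0]
force: [-4.3, 0.5, 13.0]
finger_gap: 0.661
```

The force rose to 13 N, so the cup is on the floor. Next I'll release it and retreat.

Call:
{"name": "apply_moves", "arguments": {
  "series": "0.6 0 0 -1 0 0 0; 0.3 0 0 -1 0 0 0; 0.2 0 0 -1 0 0 0; 0.1 0 0 -1 0 0 0; 0.1 0 0 -1 0 0 0; 0.1 0 0 -1 0 0 0; 0.1 0 0 -15 0 0 0; 0.1 0 0 -50 0 0 0; 0.1 0 0 -100 0 0 0; 0.1 0 0 -150 0 0 0"
}}

```text
t: 7.48
tcp_pos: [0.6849, -0.0151, 0.172]
eef_rot: [0.001, 3.141, -0.0]
force: [-0.1, 0.2, -0.0]
finger_gap: 0.9
```

Call:
{"name": "apply_moves", "arguments": {
  "series": "0 0 0 -15 0 0 0; 0 20 2 -20 0 0 0; 0 60 8 -20 0 0 0; 0 110 14 -20 0 0 0; 0 160 20 -20 0 0 0; 0 200 25 -20 0 0 0; 0 213 27 -20 0 0 0; 0 217 29 -20 0 0 0;0 217 29 -20 0 0 0"
}}

```text
t: 8.6
tcp_pos: [0.4686, 0.0141, 0.1893]
eef_rot: [0.001, 3.142, 0.0]
force: [0.1, -0.3, -0.6]
finger_gap: 1.002
```

Run:
```python
from h import *
import cv2
go(.469,.0135,.014); print(ctrl.observe()["force"])
cv2.imwrite("pics/w4.png",ctrl.get_image("wrist")[:,:,::-1])
cv2.imwrite("pics/t4.png",cv2.resize(ctrl.get_image("scene")[100:250,130:330,::-1],None,fx=4,fy=3.9))
print(proj("wrist",(.469,.0135,.048)))
```

```text
shift [ -0.4  -0.6 175.3] turn [ 0.    0.   -0.02] t 8.6 pos [0.4686 0.0141 0.1893] gap 1.002
[ 0.12719403 -0.2705752  -0.55405019]
[258.202562   175.90287022]
```

View pics/w4.png

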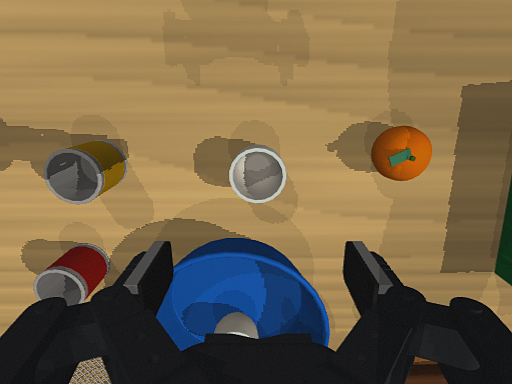

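View pics/t4.png

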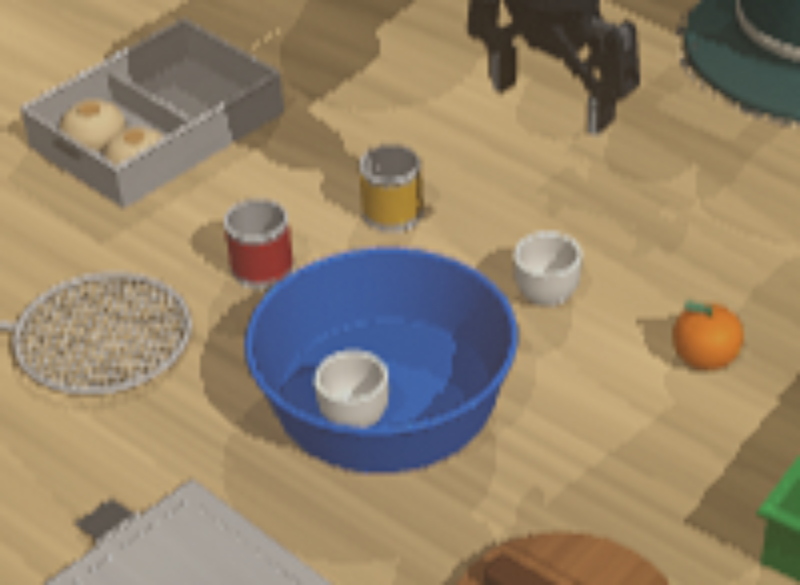

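Cup A stands upright in the bowl. Cup B's rim is at (258,175), as predicted, so I'll grasp it now. From the same picture I'll measure the tins and mandarin for the later picks.

Call:
{"name": "apply_moves", "arguments": {
  "series": "0 0 0 50 0 0 0; 0 0 0 100 0 0 0; 0 0 0 140 0 0 0; 0 0 0 162 0 0 0; 0 0 0 175 0 0 0; 0 0 0 175 0 0 0; 0.6 0 0 175 0 0 0; 0.6 0 0 175 0 0 0; 0.6 0 0 175 0 0 0; 0.6 0 0 175 0 0 0"
}}

```text
t: 9.95
tcp_pos: [0.4689, 0.014, 0.0156]
eef_rot: [0.001, 3.14, -0.0]
force: [-1.0, -0.0, 5.7]
finger_gap: 0.647
```

Call:
{"name": "apply_moves", "arguments": {
  "series": "0.6 0 0 -10 0 0 0; 0.6 0 0 -35 0 0 0; 0.6 0 0 -75 0 0 0; 0.6 0 0 -110 0 0 0; 0.6 -20 -4 -130 0 0 0; 0.6 -55 -11 -130 0 0 0; 0.6 -90 -18 -130 0 0 0; 0.6 -120 -24 -130 0 0 0; 0.6 -136 -27 -130 0 0 0; 0.6 -140 -28 -130 0 0 0"
}}

```text
t: 11.2
tcp_pos: [0.6083, -0.0141, 0.1444]
eef_rot: [-0.001, -3.141, -0.0]
force: [-0.1, 0.8, -0.9]
finger_gap: 0.649
```

Call:
{"name": "apply_moves", "arguments": {
  "series": "0.6 0 0 0 0 0 0; 0.6 0 0 0 0 0 0"
}}

```text
t: 11.45
tcp_pos: [0.6075, -0.0138, 0.1446]
eef_rot: [0.0, 3.141, 0.0]
force: [1.2, 0.6, -2.3]
finger_gap: 0.652
```

Run:
```python
from h import *
import cv2
go(.609,-.014,.022); print(ctrl.observe()["force"])
cv2.imwrite("pics/w5.png",ctrl.get_image("wrist")[:,:,::-1])
cv2.imwrite("pics/t5.png",cv2.resize(ctrl.get_image("scene")[100:250,130:330,::-1],None,fx=4,fy=3.9))
cv2.imwrite("pics/top5.png",ctrl.get_image("top")[:,:,::-1])
```

```text
shift [ -1.5  -0.2 122.6] turn [ 0.    0.01 -0.02] t 11.45 pos [ 0.6075 -0.0138  0.1446] gap 0.652
[ 1.19843004  0.55188253 -2.27944442]
```

View pics/w5.png

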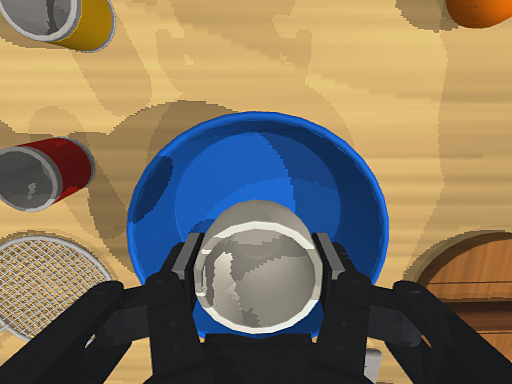

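View pics/t5.png

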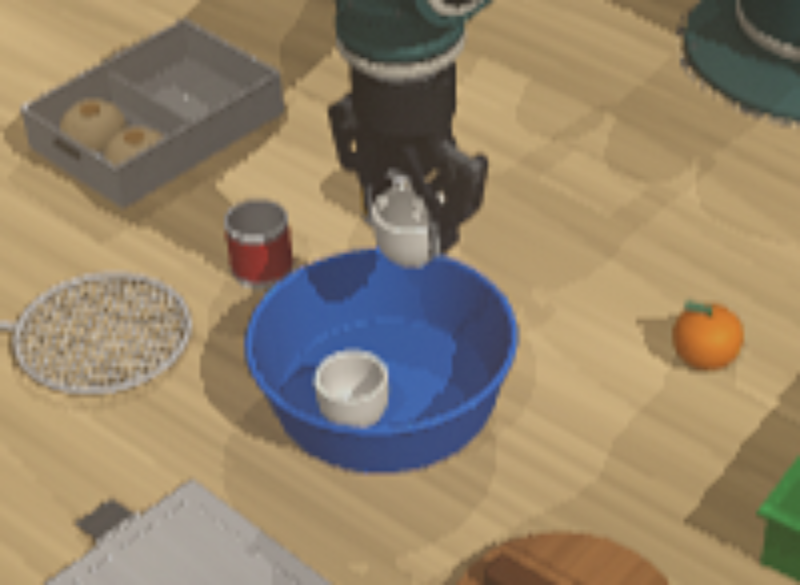

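Cup B is held level. Before lowering it I'll check the cup A and bowl positions.

Run:
```python
from h import *
print(ray("scene",(351.5/4+130-.4,370/3.9+100-.4),.053))
# before reference: cupB rim at (547,258) 
print(ray("scene",(547/4+130-.4,252/3.9+100-.4),.048))
print("bowl",ray("scene",((246+518)/8+130-.4,(248+433)/7.8+100-.4),.07))
print("tinY,R wrist",ray("wrist",(40,5),.06),ray("wrist",(29,178),.06))
```

```text
[ 0.68064392 -0.01871998  0.053     ]
[0.46803479 0.01200871 0.048     ]
bowl [ 0.65282528 -0.01001267  0.07      ]
tinY,R wrist [ 0.4730219  -0.16213943  0.06      ] [ 0.59456667 -0.19801775  0.06      ]
```

Call:
{"name": "apply_moves", "arguments": {
  "series": "0.6 0 0 25 0 0 0; 0.6 0 0 60 0 0 0; 0.6 0 0 90 0 0 0; 0.6 0 0 108 0 0 0; 0.6 0 0 116 0 0 0; 0.6 0 0 120 0 0 0; 0.6 0 0 123 0 0 0; 0.6 0 0 124 0 0 0; 0.6 0 0 125 0 0 0; 0.6 0 0 125 0 0 0"
}}

```text
t: 12.85
tcp_pos: [0.6087, -0.0141, 0.0207]
eef_rot: [0.001, 3.14, -0.0]
force: [-3.2, -0.6, 8.1]
finger_gap: 0.643
```

Call:
{"name": "apply_moves", "arguments": {
  "series": "0.6 0 0 -1 0 0 0; 0.3 0 0 -1 0 0 0; 0.2 0 0 -1 0 0 0; 0.1 0 0 -1 0 0 0; 0.1 0 0 -1 0 0 0; 0.1 0 0 -1 0 0 0; 0.1 0 0 -15 0 0 0; 0.1 0 0 -50 0 0 0; 0.1 0 0 -100 0 0 0; 0.1 0 0 -160 0 0 0"
}}

```text
t: 14.1
tcp_pos: [0.6076, -0.014, 0.1813]
eef_rot: [-0.001, -3.141, -0.0]
force: [0.4, 0.2, 1.2]
finger_gap: 0.899
```

Call:
{"name": "apply_moves", "arguments": {
  "series": "0 0 0 -15 0 0 0; 0 2 -20 -20 0 0 0; 0 5 -60 -20 0 0 0; 0 8 -110 -20 0 0 0; 0 11 -155 -20 0 0 0; 0 13 -180 -20 0 0 0; 0 14 -187 -20 0 0 0; 0 14 -187 -20 0 0 0;0 14 -187 -20 0 0 0"
}}

```text
t: 15.22
tcp_pos: [0.594, -0.2003, 0.199]
eef_rot: [0.001, -3.141, -0.0]
force: [-0.1, -0.8, 0.2]
finger_gap: 1.002
```

Run:
```python
from h import *
import cv2
go(.595,-.201,.020); print(ctrl.observe()["force"])
cv2.imwrite("pics/w6.png",ctrl.get_image("wrist")[:,:,::-1])
cv2.imwrite("pics/t6.png",cv2.resize(ctrl.get_image("top")[120:290,60:460,::-1],None,fx=2,fy=2))
print(proj("wrist",(.595,-.201,.06)))
```

```text
shift [ -1.1  -0.7 179. ] turn [ 0.01 -0.02  0.02] t 15.225 pos [ 0.594  -0.2003  0.199 ] gap 1.002
[-0.1391647  -0.76489557  0.19760909]
[257.89153066 176.91896595]
```

View pics/w6.png

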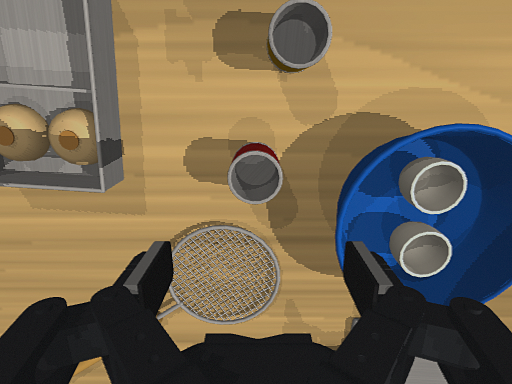

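View pics/t6.png

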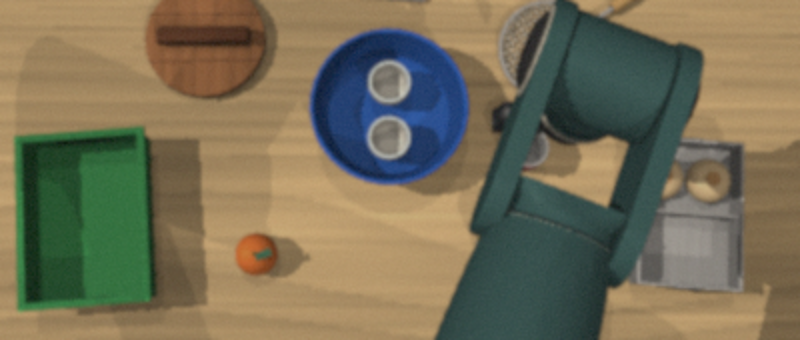

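Both cups stand upright in the bowl at top px (390,82) and (389,137) of the crop. The red tin's rim is at (256,177), so its y is about −0.203. Next I'll grasp it.

Call:
{"name": "apply_moves", "arguments": {
  "series": "0 -1 -2 50 0 0 0; 0 -1 -2 100 0 0 0; 0 -1 -2 145 0 0 0; 0 -1 -2 167 0 0 0; 0 -1 -2 178 0 0 0; 0 -1 -2 178 0 0 0; 0.65 -1 -2 178 0 0 0; 0.65 -1 -2 178 0 0 0; 0.65 -1 -2 178 0 0 0; 0.65 -1 -2 178 0 0 0",
  "newtons": 30
}}

```text
t: 16.58
tcp_pos: [0.5957, -0.2033, 0.0228]
eef_rot: [0.001, 3.14, -0.001]
force: [-0.1, 0.7, 5.7]
finger_gap: 0.621
```

Call:
{"name": "apply_moves", "arguments": {
  "series": "0.65 0 0 -10 0 0 0; 0.65 0 0 -40 0 0 0; 0.65 0 0 -85 0 0 0; 0.65 0 0 -130 0 0 0; 0.65 0 0 -165 0 0 0; 0.65 0 0 -180 0 0 0; 0.65 0 0 -180 0 0 0"
}}

```text
t: 17.45
tcp_pos: [0.5952, -0.2031, 0.2019]
eef_rot: [0.001, 3.14, -0.001]
force: [-0.1, 0.3, -0.8]
finger_gap: 0.617
```

Run:
```python
from h import *
import numpy as np
# crate: yaw from long edges
d=np.array([.6080-.3811,.3997-.3798]) ; yaw=np.arctan2(d[1],d[0]); print(np.degrees(yaw))
c=np.array([.4945,.3897]); ux=np.array([np.cos(yaw),np.sin(yaw)])
for k in (.045,-.045): p=c+k*ux; print(p); go(*p,.2,0); go(*p,.2,yaw)
```

```text
5.012234499933159
[0.53932792 0.39363158]
shift [ 56.1 596.7   1.5] turn [-0.03  0.06 -0.02] t 17.45 pos [ 0.5952 -0.2031  0.2019] gap 0.617
shift [ 56.1 596.7   1.5] turn [-0.03  0.06 -5.04] t 17.45 pos [ 0.5952 -0.2031  0.2019] gap 0.617
[0.44967208 0.38576842]
shift [145.7 588.8   1.4] turn [-0.03  0.06 -0.02] t 17.45 pos [ 0.5952 -0.2031  0.2019] gap 0.617
shift [145.7 588.8   1.4] turn [-0.03  0.06 -5.04] t 17.45 pos [ 0.5952 -0.2031  0.2019] gap 0.617
```

The tin is held at about 52 mm. Next I'll carry it to the far half of the crate.

Call:
{"name": "apply_moves", "arguments": {
  "series": "0.65 2 20 0 0 0 0; 0.65 6 65 0 0 0 0; 0.65 12 125 0 0 0 0; 0.65 18 187 0 0 0 0; 0.65 24 250 0 0 0 0; 0.65 30 312 0 0 0 0; 0.65 36 374 0 0 0 0; 0.65 42 436 0 0 0 0; 0.65 47 498 0 0 0 0; 0.65 52 550 0 0 0 0"
}}

```text
t: 18.7
tcp_pos: [0.5414, 0.3498, 0.1996]
eef_rot: [0.001, -3.14, 0.001]
force: [0.8, -0.4, -1.2]
finger_gap: 0.622
```

Call:
{"name": "apply_moves", "arguments": {
  "series": "0.65 3 35 0 0 0 0; 0.65 4 47 0 0 0 0; 0.65 4 47 0 0 0 0; 0.65 4 47 0 0 0 0"
}}

```text
t: 19.2
tcp_pos: [0.5393, 0.393, 0.201]
eef_rot: [-0.002, -3.141, 0.001]
force: [0.2, 0.4, -0.4]
finger_gap: 0.622
```

Run:
```python
from h import *
import cv2
go(.539,.394,.026); print(ctrl.observe()["force"])
cv2.imwrite("pics/w7.png",ctrl.get_image("wrist")[:,:,::-1])
```

```text
shift [  0.2   1.  175. ] turn [-0.02 -0.02 -0.07] t 19.2 pos [0.5393 0.393  0.201 ] gap 0.622
[ 0.16921901  0.42057223 -0.37565159]
```

View pics/w7.png

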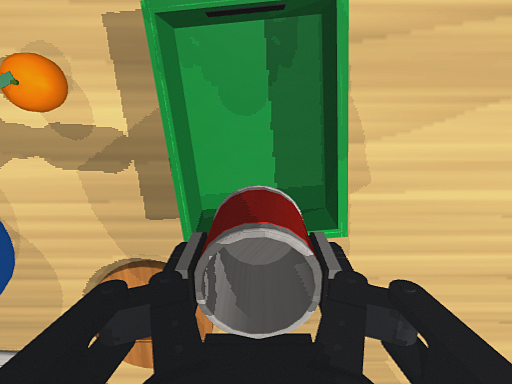

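The tin is held level over the crate's far end (its rim is at v≈235). Next I'll lower it.

Call:
{"name": "apply_moves", "arguments": {
  "series": "0.65 0 1 40 0 0 0; 0.65 0 1 90 0 0 0; 0.65 0 1 135 0 0 0; 0.65 0 1 160 0 0 0; 0.65 0 1 170 0 0 0; 0.65 0 1 174 0 0 0; 0.65 0 1 176 0 0 0; 0.65 0 1 177 0 0 0; 0.65 0 1 177 0 0 0"
}}

```text
t: 20.38
tcp_pos: [0.5401, 0.3953, 0.0268]
eef_rot: [0.001, 3.139, 0.002]
force: [-3.4, -2.5, 9.3]
finger_gap: 0.622
```

Contact at 9 N at the expected height. Next I'll release and retreat, then go to the yellow tin.

Call:
{"name": "apply_moves", "arguments": {
  "series": "0.65 0 0 -1 0 0 0; 0.35 0 0 -1 0 0 0; 0.25 0 0 -1 0 0 0; 0.15 0 0 -1 0 0 0; 0.15 0 0 -1 0 0 0; 0.15 0 0 -1 0 0 0; 0.15 0 0 -15 0 0 0; 0.15 0 0 -60 0 0 0; 0.15 0 0 -120 0 0 0; 0.15 0 0 -175 0 0 0"
}}

```text
t: 21.62
tcp_pos: [0.5391, 0.3949, 0.2027]
eef_rot: [0.001, 3.14, 0.001]
force: [0.7, 0.6, 0.8]
finger_gap: 0.851
```

Call:
{"name": "apply_moves", "arguments": {
  "series": "0 5 -35 0 0 0 0; 0 13 -95 0 0 0 0; 0 21 -155 0 0 0 0; 0 29 -215 0 0 0 0; 0 37 -275 0 0 0 0; 0 45 -335 0 0 0 0; 0 53 -395 0 0 0 0; 0 61 -455 0 0 0 0; 0 68 -510 0 0 0 0; 0 72 -545 0 0 0 0"
}}

```text
t: 22.88
tcp_pos: [0.4663, -0.1522, 0.2006]
eef_rot: [0.003, 3.14, -0.001]
force: [1.3, 0.2, -0.8]
finger_gap: 1.001
```

Call:
{"name": "apply_moves", "arguments": {
  "series": "0 1 -13 0 0 0 0; 0 1 -13 0 0 0 0; 0 1 -13 0 0 0 0"
}}

```text
t: 23.25
tcp_pos: [0.4662, -0.1619, 0.1995]
eef_rot: [-0.001, 3.141, 0.0]
force: [0.9, 1.4, -0.5]
finger_gap: 1.001
```

Run:
```python
from h import *
import cv2
go(.467,-.164,.020); print(ctrl.observe()["force"])
cv2.imwrite("pics/w8.png",ctrl.get_image("wrist")[:,:,::-1])
cv2.imwrite("pics/t8.png",cv2.resize(ctrl.get_image("top")[120:290,60:460,::-1],None,fx=2,fy=2))
print(proj("wrist",(.467,-.164,.06)))
```

```text
shift [ -0.7  -2.1 179.5] turn [0.01 0.01 0.03] t 23.25 pos [ 0.4662 -0.1619  0.1995] gap 1.001
[ 0.90720647  1.38657366 -0.45605857]
[256.56946081 176.70240891]
```

View pics/w8.png

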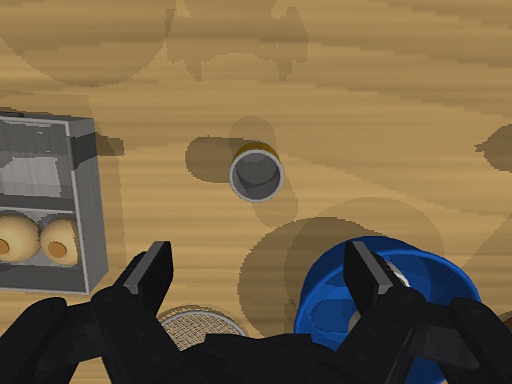

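View pics/t8.png

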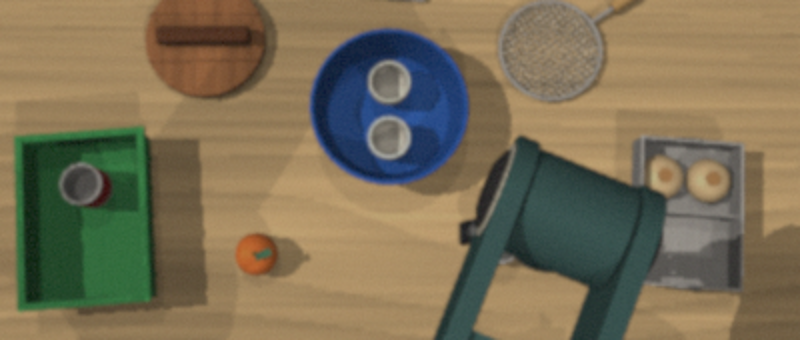

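The red tin stands upright in the crate. The yellow tin's rim is at (256,176), as predicted, so I'll grasp it.

Call:
{"name": "apply_moves", "arguments": {
  "series": "0 -1 -2 50 0 0 0; 0 -1 -2 100 0 0 0; 0 -1 -2 145 0 0 0; 0 -1 -2 167 0 0 0; 0 -1 -2 179 0 0 0; 0 -1 -2 179 0 0 0; 0.65 -1 -2 179 0 0 0; 0.65 -1 -2 179 0 0 0; 0.65 -1 -2 179 0 0 0; 0.65 -1 -2 179 0 0 0"
}}

```text
t: 24.6
tcp_pos: [0.4676, -0.1652, 0.0215]
eef_rot: [0.001, 3.14, -0.001]
force: [-0.3, 0.8, 5.6]
finger_gap: 0.619
```

Call:
{"name": "apply_moves", "arguments": {
  "series": "0.65 0 0 -10 0 0 0; 0.65 0 0 -40 0 0 0; 0.65 0 0 -85 0 0 0; 0.65 0 0 -130 0 0 0; 0.65 0 0 -165 0 0 0; 0.65 0 10 -180 0 0 0; 0.65 2 40 -180 0 0 0; 0.65 5 90 -180 0 0 0; 0.65 8 150 -180 0 0 0; 0.65 11 210 -180 0 0 0"
}}

```text
t: 25.85
tcp_pos: [0.4552, 0.0471, 0.1997]
eef_rot: [-0.002, -3.141, -0.0]
force: [0.9, -0.2, 0.2]
finger_gap: 0.614
```

Call:
{"name": "apply_moves", "arguments": {
  "series": "0.65 2 60 0 0 0 0; 0.65 4 120 0 0 0 0; 0.65 5 180 0 0 0 0; 0.65 7 240 0 0 0 0; 0.65 8 290 0 0 0 0; 0.65 8 325 0 0 0 0; 0.65 8 340 0 0 0 0; 0.65 8 340 0 0 0 0; 0.65 8 340 0 0 0 0"
}}

```text
t: 26.98
tcp_pos: [0.4483, 0.3841, 0.2002]
eef_rot: [-0.002, -3.141, 0.001]
force: [-0.5, -0.6, -0.4]
finger_gap: 0.615
```

Run:
```python
from h import *
import cv2
go(.45,.386,.026); print(ctrl.observe()["force"])
cv2.imwrite("pics/w9.png",ctrl.get_image("wrist")[:,:,::-1])
```

```text
shift [ -1.7   2.  174.2] turn [-0.02 -0.01 -0.06] t 26.975 pos [0.4483 0.3841 0.2002] gap 0.615
[-0.52507619 -0.60723247 -0.37472996]
```

View pics/w9.png

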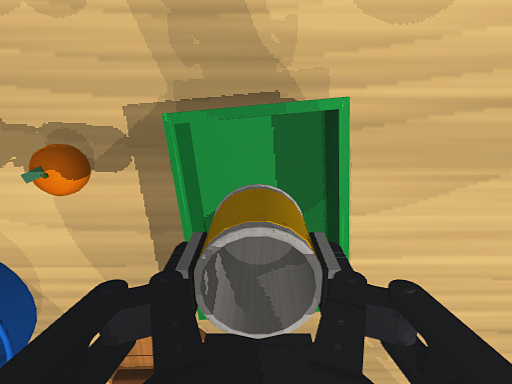

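Call:
{"name": "apply_moves", "arguments": {
  "series": "0.65 0 2 40 0 0 0; 0.65 0 2 90 0 0 0; 0.65 0 2 135 0 0 0; 0.65 0 2 160 0 0 0; 0.65 0 2 170 0 0 0; 0.65 0 2 174 0 0 0; 0.65 0 2 176 0 0 0; 0.65 0 2 177 0 0 0; 0.65 0 2 177 0 0 0"
}}

```text
t: 28.15
tcp_pos: [0.449, 0.3874, 0.0256]
eef_rot: [0.001, 3.14, 0.002]
force: [-3.5, -3.1, 10.5]
finger_gap: 0.616
```

Call:
{"name": "apply_moves", "arguments": {
  "series": "0.65 0 0 -1 0 0 0; 0.35 0 0 -1 0 0 0; 0.25 0 0 -1 0 0 0; 0.15 0 0 -1 0 0 0; 0.15 0 0 -1 0 0 0; 0.15 0 0 -1 0 0 0; 0.15 0 0 -15 0 0 0; 0.15 0 0 -60 0 0 0; 0.15 0 0 -120 0 0 0; 0.15 0 0 -175 0 0 0"
}}

```text
t: 29.4
tcp_pos: [0.4481, 0.3869, 0.2016]
eef_rot: [0.001, 3.141, 0.001]
force: [-0.2, -0.3, -0.1]
finger_gap: 0.849
```

Call:
{"name": "apply_moves", "arguments": {
  "series": "0 0 -30 0 0 0 0; 0 0 -80 0 0 0 0; 0 0 -130 0 0 0 0; 0 0 -180 0 0 0 0; 0 -1 -210 0 0 0 0; 0 -1 -222 0 0 0 0; 0 -1 -222 0 0 0 0; 0 -1 -222 0 0 0 0"
}}

```text
t: 30.4
tcp_pos: [0.4492, 0.1659, 0.1985]
eef_rot: [0.0, -3.142, -0.0]
force: [-0.3, -0.5, 0.4]
finger_gap: 0.999
```

Run:
```python
from h import *
import cv2
go(.4505,.1645,.005); print(ctrl.observe()["force"])
cv2.imwrite("pics/w10.png",ctrl.get_image("wrist")[:,:,::-1])
cv2.imwrite("pics/t10.png",cv2.resize(ctrl.get_image("top")[120:290,60:460,::-1],None,fx=2,fy=2))
print(proj("wrist",(.4505,.1645,.024)))
```

```text
shift [ -1.3  -1.4 193.5] turn [ 0.01 -0.    0.01] t 30.4 pos [0.4492 0.1659 0.1985] gap 0.999
[-0.26026705 -0.48553471  0.40862535]
[257.3480683  168.92555241]
```

View pics/w10.png

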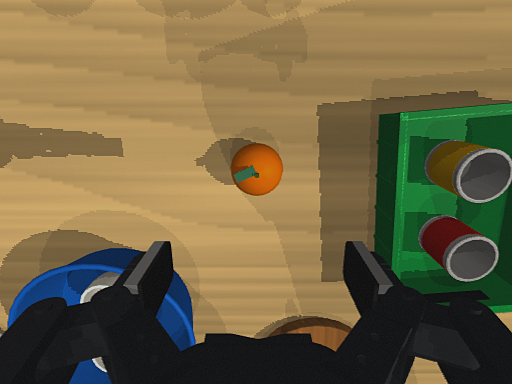

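View pics/t10.png

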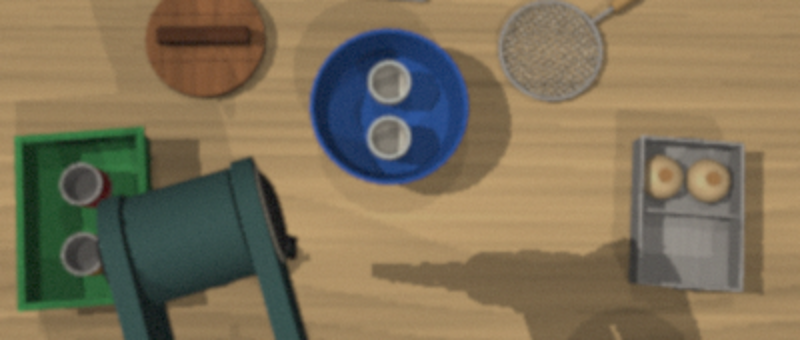

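Both tins stand in the crate. The mandarin is at (257,169), as predicted.

Call:
{"name": "apply_moves", "arguments": {
  "series": "0 -1 -1 55 0 0 0; 0 -1 -1 110 0 0 0; 0 -1 -1 155 0 0 0; 0 -1 -1 180 0 0 0; 0 -1 -1 193 0 0 0; 0 -1 -1 193 0 0 0; 0.6 -1 -1 193 0 0 0; 0.6 -1 -1 193 0 0 0; 0.6 -1 -1 193 0 0 0; 0.6 -1 -1 193 0 0 0",
  "newtons": 30
}}

```text
t: 31.75
tcp_pos: [0.4509, 0.1643, 0.0069]
eef_rot: [0.001, 3.14, 0.001]
force: [-2.8, 0.5, 8.0]
finger_gap: 0.66
```

Call:
{"name": "apply_moves", "arguments": {
  "series": "0.6 0 0 -10 0 0 0; 0.6 0 0 -40 0 0 0; 0.6 0 0 -85 0 0 0; 0.6 0 0 -130 0 0 0; 0.6 0 0 -165 0 0 0; 0.6 0 -10 -180 0 0 0; 0.6 0 -40 -180 0 0 0; 0.6 0 -90 -180 0 0 0; 0.6 -1 -150 -180 0 0 0; 0.6 -2 -200 -180 0 0 0"
}}

```text
t: 33.0
tcp_pos: [0.4513, -0.0383, 0.1847]
eef_rot: [-0.001, -3.141, 0.0]
force: [0.8, -0.9, -0.7]
finger_gap: 0.656
```

Run:
```python
from h import *
import cv2
go(.459,-.4225,.2); print(ctrl.observe()["force"])
cv2.imwrite("pics/w11.png",ctrl.get_image("wrist")[:,:,::-1])
```

```text
shift [  -8.  -384.2  -15.2] turn [-0.01 -0.03 -0.05] t 33.0 pos [ 0.4513 -0.0383  0.1847] gap 0.656
[ 0.76301463 -0.87966305 -0.65273975]
```

View pics/w11.png

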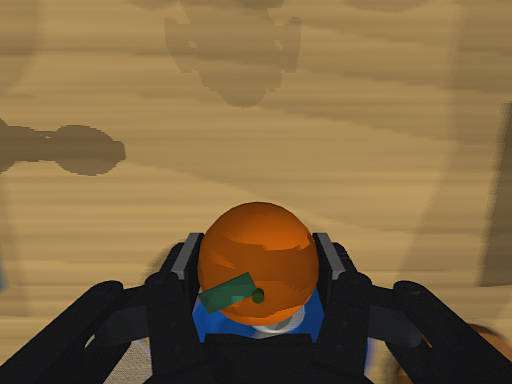

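The mandarin is firmly held.

Call:
{"name": "apply_moves", "arguments": {
  "series": "0.6 -1 -55 0 0 0 0; 0.6 -2 -115 0 0 0 0; 0.6 -4 -175 0 0 0 0; 0.6 -5 -235 0 0 0 0; 0.6 -6 -295 0 0 0 0; 0.6 -7 -345 0 0 0 0; 0.6 -7 -373 0 0 0 0; 0.6 -7 -382 0 0 0 0; 0.6 -7 -382 0 0 0 0; 0.6 -7 -382 0 0 0 0"
}}

```text
t: 34.3
tcp_pos: [0.4589, -0.4171, 0.1854]
eef_rot: [-0.0, 3.142, 0.0]
force: [-0.4, 0.4, 0.2]
finger_gap: 0.653
```

Run:
```python
from h import *
import cv2
go(.459,-.4225,.01); print(ctrl.observe()["force"])
cv2.imwrite("pics/w12.png",ctrl.get_image("wrist")[:,:,::-1])
cv2.imwrite("pics/s12.png",cv2.resize(ctrl.get_image("scene")[70:220,110:310,::-1],None,fx=4,fy=3.9))
```

```text
shift [ -0.   -5.5 175.4] turn [0.01 0.   0.01] t 34.3 pos [ 0.4589 -0.4171  0.1854] gap 0.653
[-0.37551318  0.42628325  0.20094542]
```

View pics/w12.png

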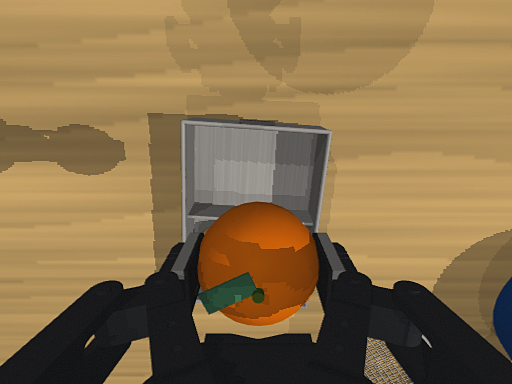

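View pics/s12.png

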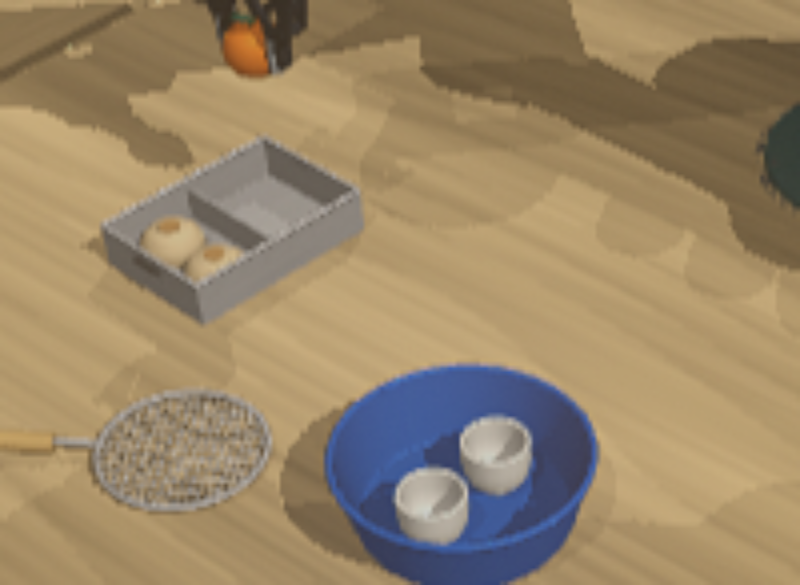

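The box's near rim corners are at (183,122) and (329,129), with the partition at (189,206)–(318,219). I'll check the bay position from these.

Run:
```python
from h import *
a=[ray("wrist",p,.048) for p in((183,122),(329,129))]; b=[ray("wrist",p,.036) for p in((189,206),(318,219))]
print(a,b, np.mean(a+b,0))
```

```text
[array([ 0.40659737, -0.48777893,  0.048     ]), array([ 0.41280066, -0.35129132,  0.048     ])] [array([ 0.49504272, -0.4909636 ,  0.036     ]), array([ 0.50973867, -0.35313847,  0.036     ])] [ 0.45604485 -0.42079308  0.042     ]
```

That puts the bay centre near (0.457, −0.421), which agrees. Next I'll lower the mandarin.

Call:
{"name": "apply_moves", "arguments": {
  "series": "0.6 0 -4 30 0 0 0; 0.6 1 -4 80 0 0 0; 0.6 1 -4 125 0 0 0; 0.6 1 -4 155 0 0 0; 0.6 1 -4 169 0 0 0; 0.6 1 -4 174 0 0 0; 0.6 1 -4 176 0 0 0; 0.6 1 -4 177 0 0 0; 0.6 1 -4 177 0 0 0"
}}

```text
t: 35.52
tcp_pos: [0.4584, -0.4224, 0.01]
eef_rot: [0.001, 3.14, -0.002]
force: [-1.8, 2.8, 5.9]
finger_gap: 0.653
```

Call:
{"name": "apply_moves", "arguments": {
  "series": "0.6 0 0 -1 0 0 0; 0.3 0 0 -1 0 0 0; 0.25 0 0 -1 0 0 0; 0.15 0 0 -1 0 0 0; 0.15 0 0 -1 0 0 0; 0.15 0 0 -1 0 0 0; 0.15 0 0 -15 0 0 0; 0.15 0 0 -60 0 0 0; 0.15 0 0 -120 0 0 0; 0.15 0 0 -175 0 0 0"
}}

```text
t: 36.78
tcp_pos: [0.4578, -0.4218, 0.1866]
eef_rot: [0.001, 3.141, -0.002]
force: [0.4, -0.2, -0.5]
finger_gap: 0.851
```

Call:
{"name": "apply_moves", "arguments": {
  "series": "0.15 50 0 -60 0 0 0; 0.15 80 0 -100 0 0 0; 0.15 80 0 -100 0 0 0; 0.15 80 0 -100 0 0 0; 0.15 80 0 -100 0 0 0"
}}

```text
t: 37.4
tcp_pos: [0.3782, -0.4216, 0.282]
eef_rot: [0.0, -3.14, -0.003]
force: [-0.1, -0.6, 0.3]
finger_gap: 0.85
```

Run:
```python
from h import *
import cv2
cv2.imwrite("pics/w13.png",ctrl.get_image("wrist")[:,:,::-1])
cv2.imwrite("pics/s13.png",cv2.resize(ctrl.get_image("scene")[60:280,110:430,::-1],None,fx=2.5,fy=2.5))
cv2.imwrite("pics/t13.png",cv2.resize(ctrl.get_image("top")[60:290,60:460,::-1],None,fx=2,fy=2))
print(proj("wrist",(.458,-.422,.027)),ctrl.observe()["t"])
```

```text
[257.92022256 208.19197773] 37.55
```

View pics/w13.png

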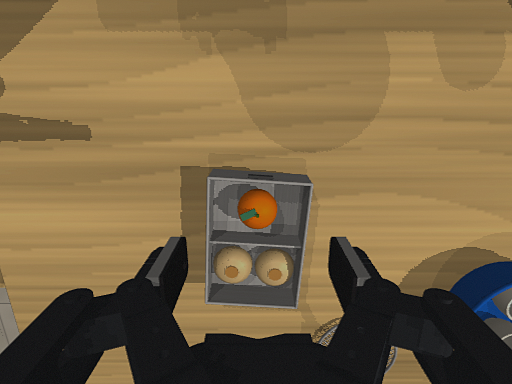

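View pics/s13.png

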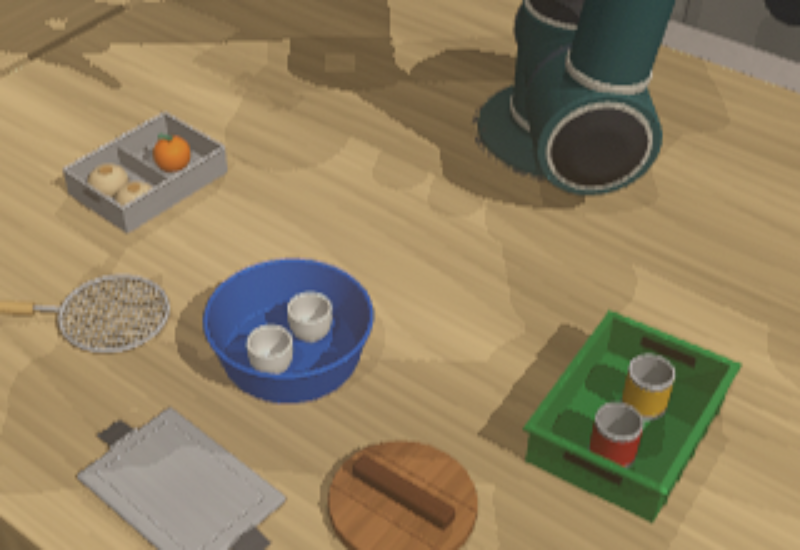

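View pics/t13.png

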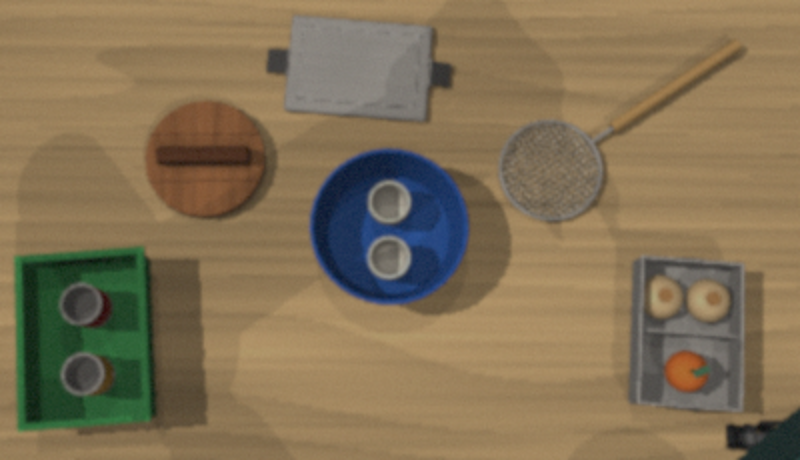

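The mandarin is at wrist px (258,209) and the bay centre was predicted at (258,208). The cups and tins stand upright, and the bystanders haven't moved. I'll hand it in.

Run:
```python
from rig import ctrl
s=ctrl.observe(); print(s["t"],s["joint_vel"].round(4),s["force"].round(2))
print(ctrl.sign_off())
```

```text
37.55 [-0.0029 -0.003  -0.0036  0.0015 -0.0002 -0.001 ] [0.04 0.24 1.02]
the job is handed in; nothing more can be done
None
```

The counter is cleared, and I handed the job in at 37.6 s of the 136 s allowed. The hand-in gives no verdict, so the result below rests on my own checks.

- **Cups:** Both teacups stand upright side by side in the blue bowl. I lowered each until the arm felt the floor (8–13 N) and only then let go.
- **Tins:** The red and yellow tins stand upright side by side in the green crate, set down the same way.
- **Mandarin:** It sits in the empty compartment of the lunch box. In the last wrist picture it is within about 1 px of where I reckoned the compartment's centre to be.
- **Bystanders:** The skimmer and the wooden lid showed no visible shift in the final pictures.
- **Robot:** The gripper is open, clear of everything and still.

No check failed. My only disagreement was in measuring positions: the cameras differed by up to about 6 mm, most for the bowl and up to about 5 mm for the tins. That was well within the room I had for gripping and placing.

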